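# Load the drilling jig's slide and push it home

### The arm

A 6-joint arm with a two-finger parallel gripper is mounted at the origin on a cart in front of the work surface, level with it; the furniture and walls round the work are solid. World frame = base frame: x ahead of the robot, y to its left, z up, the work surface at z = 0. Lengths are in m, angles in rad, forces in N, time in s.
With the tool pointing down it reaches from about 0.3 to 0.825 m from the base axis. Payload 5.4 kg.
Tool frame: the origin (TCP) lies at the very end of the fingers, on their centre line; the grasp point (between the pads) lies 19 mm behind it; z points along the fingers, x is the direction in which the jaws open and shut, and the axes are right-handed (so a half turn about z gives the same grasp; the last joint's range is limited). The gripper opens to 92 mm and grips with 3 to 60 N. Pads are 20 mm wide; open, the fingers measure 128 mm over their backs; the gripper's body (75 mm by 189 mm) begins 69 mm behind the grasp point.
Start: joints at [1.136, 0.158, 1.597, -0, 1.386, -0.21], TCP at [0.128, 0.561, 0.215] pointing down, gripper open.
Joint ranges: [-2.91, 2.91], [-0.94, 2.29], [0.18, 2.7], [-1.29, 4.43], [0.17, 2.64], [-3, 3]. Speed limits (rad/s): [2.57, 2.57, 3.14, 3.14, 3.14, 3.14].

### API

Orientations are given as a rotation vector (axis times angle).
In Python, from workcell import bot gives the robot as it stands. Calls block until the motion is done:
- bot.goto(position, orientation): joint-space move of the TCP to a pose.
- bot.line_to(position, rot=None, max_speed=0.15): straight line of the TCP; rot=None keeps the orientation; max_speed is the mean speed in m/s.
- bot.set_joints(angles): joint-space move.
- bot.set_gripper(opening, newtons=None): opening from 0.0 (shut) to 1.0 (fully open); newtons is the grip in N (None keeps the last); returns when the fingers have stopped.
- bot.hold(seconds).
- bot.inverse_kinematics(position, orientation): joint angles nearest the present ones, or None.
- bot.read_camera(name): name is "side" or "top" or "wrist"; returns a dict with "pixels" (480x640x3 uint8, blue, green, red), "fx", "fy", "cx", "cy" (pixels), "R" (3x3) and "t" (3): a world point X has camera coordinates R X + t. Camera axes: x right, y down, z forward; pixel columns grow to the right and rows downward; lengths in m; the calibration is good to about 2 mm. A picture is of the moment at which its call begins. There is no depth.
A pose or a line that the arm cannot do raises bot.MotionError and nothing moves.
- bot.job_done(): hands the job in, once; it reports no verdict.
Readings, each from a call of its own:
- bot.current_clock(): time.
- bot.current_joints(): joint angles.
- bot.current_joint_vel(): joint speeds.
- bot.current_effort(): joint torques, N m.
- bot.current_ee_pos(): TCP position.
- bot.current_tool_rot(): TCP orientation.
- bot.current_contact_force(): force on the tool from outside, world axes, zero at the start.
- bot.current_ft_torque(): the same for the moment, N m.
- bot.current_opening(): opening from 0.0 (shut) to 1.0 (fully open).
Only numpy, scipy, OpenCV 4.12 (cv2) and the standard library are available. Lean on these libraries where they do the work, as an engineer would, in place of code of your own. Each camera call takes 0.05 s, during which the arm holds its last target. There are 200 camera calls.

### The job

Load the drilling jig: lay the short solid steel bar flat in the tray of the blue sliding carriage, let go of it, then push the carriage along its track until it is fully home against the stop at the far end. The carriage runs on short shoes and jams when it is pushed off-centre, so push it from behind at the red mark in the middle of its back plate, straight along the track.

Things in the scene. Friction and masses are not known exactly. Their poses are not given: they have to be found in the camera images.
- offcut_centre (a point): Centre (half-way up) of the short solid bare-steel bar, 20 x 85 x 12 mm, 0.12 kg, lying flat and loose on the worktop; x across its 20 mm width, y along its 85 mm length, z up. The only solid steel bar; a black rubber block and a hexagon bolt lie near it and are not wanted.
- jig: Fixed grey base plate 300 x 230 x 10 mm; origin at the centre of its underside (worktop), x along the track to the stop (away from the robot), y left, z up. Lipped aluminium rails stand 20 mm above the plate at y = +-88 to +-110 mm. Dark stop block with rubber buffers at the far end, buffer faces at x = +120 mm: the carriage is home when its origin is at x = +50 mm here.
- carriage: Blue tray 140 (x) by 150 mm (y), 0.6 kg, sliding loose on the plate; origin at the centre of its underside (10 mm above the worktop), x to the stop. Floor 8 mm above the origin, clear from x = -62 to +66, y = -71 to +71 mm; rim 5 mm high in front and at the sides, push plate behind. Brass shoes 60 mm long, 1 mm play each side. Starts 100 to 125 mm short of home.
- push_mark (a point): Middle of the carriage's upright back plate, on its rear face (70 mm behind the carriage's origin) and 27 mm above the worktop; axes as the carriage's. A red mark 18 mm wide shows it. The plate is 8 mm thick, 150 mm wide, its top 44 mm above the worktop. Pushing here along +x takes 4 to 10 N (a brief knock of up to 20 N at first touch); more than about 25 mm to either side it can jam.
There are look-alikes about, which are no part of the job. What is shaped like the part that bears offcut_centre but brown or green is not meant.

How it is judged:
By the outcome, as a careful person would: the job done as asked, in the order asked, and still so for the second after the job is handed in, with the robot touching nothing.
It also fails if it takes over 54 s, if anything falls off the work surface, if the arm or the gripper's body presses on something with over 40 N, if the wrist force passes 120 N, or if a joint passes its speed limit or range.

## Working session

There is one attempt and no reset: what is moved stays moved. The work goes in short steps, each a Python script; the robot and the scene stay as the last script left them, time stands still between calls to the robot, and variables do not carry over. Pictures are saved under pics/ and viewed, about 8 in all and at most 12, crops included, and the job is handed in when it is done.

```bash
mkdir -p pics
cat > h.py <<'E'
import numpy as np, cv2
from workcell import bot
def snap(name, f):
    c=bot.read_camera(name); im=np.ascontiguousarray(c["pixels"]); cv2.imwrite(f"pics/{f}.png",im)
    c={k:np.array(v) for k,v in c.items()}; np.savez(f"pics/{f}.npz",**c); return c
def load(f): return dict(np.load(f"pics/{f}.npz"))
def ray(c,uv,z):
    d=np.array([(uv[0]-c["cx"])/c["fx"],(uv[1]-c["cy"])/c["fy"],1.])
    o=-c["R"].T@c["t"]; d=c["R"].T@d
    return o+d*(z-o[2])/d[2]
def proj(c,X):
    p=c["R"]@np.asarray(X)+c["t"]; return np.array([c["fx"]*p[0]/p[2]+c["cx"],c["fy"]*p[1]/p[2]+c["cy"]])
E
python3 - <<'E'
from h import *
for n in ("top","side"):
    c=snap(n,n+"0"); print(n,-c["R"].T@c["t"],c["R"].round(2).tolist(),c["fx"])
print(bot.current_clock(),bot.current_tool_rot())
E
```

```text
top [ 0.18623984 -0.0839375   1.56298263] [[-0.06, -1.0, 0.0], [-0.97, 0.06, -0.22], [0.22, -0.02, -0.98]] 609.2461939509735
side [0.34914162 0.73799876 0.5826857 ] [[-0.98, -0.22, -0.01], [-0.11, 0.53, -0.84], [0.19, -0.82, -0.54]] 459.38967237287807
0.1 [ 2.45595173e+00  1.95786141e+00 -2.35599471e-03]
```

View pics/top0.png

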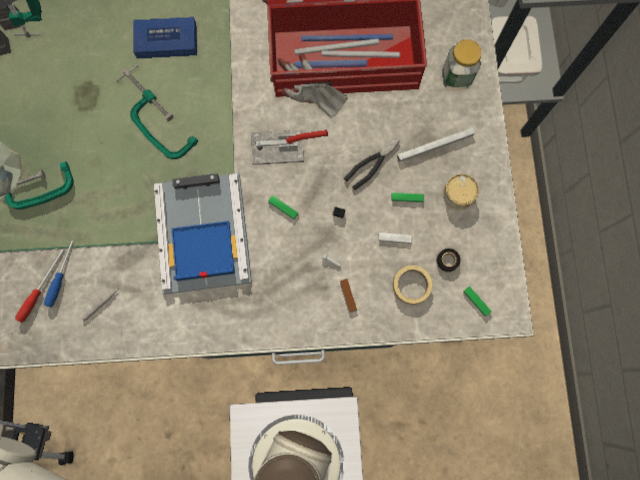

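View pics/side0.png

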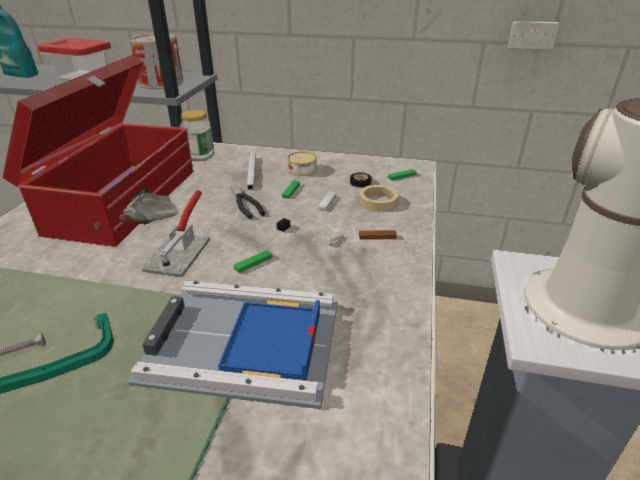

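Top view: the solid steel bar candidates are the short light bar at (395,238) and the long light bar at (437,145). Look-alikes are green at (283,207), (407,197) and (477,301), and brown at (348,295). The rubber block is at (339,213) and the bolt at (332,261). The short light one, about 32 px or 83 mm long, fits. The carriage is at (203,250) with its red mark at (203,274). I'll measure next and confirm with an enlarged crop.

Run:
```python
from h import *
t=load("top0"); s=load("side0")
def blob(c,mask,box,k=None):
    m=np.zeros_like(mask); x0,y0,x1,y1=box; m[y0:y1,x0:x1]=mask[y0:y1,x0:x1]
    cs,_=cv2.findContours(m,cv2.RETR_EXTERNAL,cv2.CHAIN_APPROX_NONE); q=max(cs,key=cv2.contourArea); M=cv2.moments(q)
    return np.array([M["m10"]/M["m00"],M["m01"]/M["m00"]]),q
def tri(cu):
    A=[];b=[]
    for c,uv in cu:
        o=-c["R"].T@c["t"]; d=c["R"].T@np.array([(uv[0]-c["cx"])/c["fx"],(uv[1]-c["cy"])/c["fy"],1.]); d/=np.linalg.norm(d)
        P=np.eye(3)-np.outer(d,d); A.append(P); b.append(P@o)
    return np.linalg.solve(sum(A),sum(b))
H={n:cv2.cvtColor(c["pixels"],cv2.COLOR_BGR2HSV) for n,c in(("t",t),("s",s))}
# bar
bt=cv2.inRange(H["t"],(0,0,185),(180,40,255)); bs=cv2.inRange(H["s"],(0,0,175),(180,40,255))
ut,qt=blob(t,bt,(370,222,420,255)); us,qs=blob(s,bs,(312,185,342,215))
for c,q,n in((t,qt,"top"),(s,qs,"side")):
    P=np.array([ray(c,p[0],.012)[:2] for p in q],np.float32); print("bar",n,cv2.contourArea(q),cv2.minAreaRect(P*1000))
print("bar tri",ut,us,tri([(t,ut),(s,us)]), ray(t,ut,.012))
# red mark
for n,c,box in(("t",t,(190,262,220,285)),("s",s,(300,318,322,342))):
    r=cv2.inRange(H[n],(0,140,90),(8,255,255))|cv2.inRange(H[n],(172,140,90),(180,255,255))
    u,q=blob(c,r,box); print("red",n,u,cv2.boundingRect(q),ray(c,u,.027),ray(c,u,.044))
    if n=="t": rt=u
    else: print("tri",tri([(t,rt),(s,u)]))
# blue tray
b=cv2.inRange(H["t"],(100,120,60),(125,255,255)); u,q=blob(t,b,(160,210,250,285))
P=np.array([ray(t,p[0],.023)[:2] for p in q],np.float32); print("blue",cv2.minAreaRect(P*1000))
a=cv2.resize(t["pixels"][185:320,260:500],None,fx=3.3,fy=3.3,interpolation=cv2.INTER_CUBIC)[:300]
d=cv2.resize(t["pixels"][165:305,145:265],None,fx=2.1,fy=2.1,interpolation=cv2.INTER_CUBIC)
e=cv2.resize(s["pixels"][270:410,125:345],None,fx=2.1,fy=2.1,interpolation=cv2.INTER_CUBIC)
o=np.zeros((600,800,3),np.uint8); o[:300,:a.shape[1]]=a; o[300:300+d.shape[0],:d.shape[1]]=d; o[300:300+e.shape[0],300:300+e.shape[1]]=e
cv2.imwrite("pics/crop1.png",o)
```

```text
bar top 202.5 ((551.464599609375, -290.0603942871094), (89.36907196044922, 22.7860107421875), 82.00550842285156)
bar side 130.0 ((557.01123046875, -268.1949462890625), (130.60276794433594, 31.032573699951172), 84.6186752319336)
bar tri [394.80740741 236.31851852] [324.03974359 201.32179487] [ 0.55562623 -0.28864268  0.00057565] [ 0.55072339 -0.28724242  0.012     ]
red t [203.09929078 274.30496454] (200, 272, 7, 6) [0.47718422 0.21252311 0.027     ] [0.47396409 0.20924193 0.044     ]
red s [311.73643411 330.58914729] (308, 326, 7, 16) [0.47889343 0.1971045  0.027     ] [0.47492395 0.21365199 0.044     ]
tri [0.47524884 0.2100197  0.04018288]
blue ((541.0726928710938, 216.06173706054688), (138.56365966796875, 152.91607666015625), 4.199050426483154)
```

View pics/crop1.png

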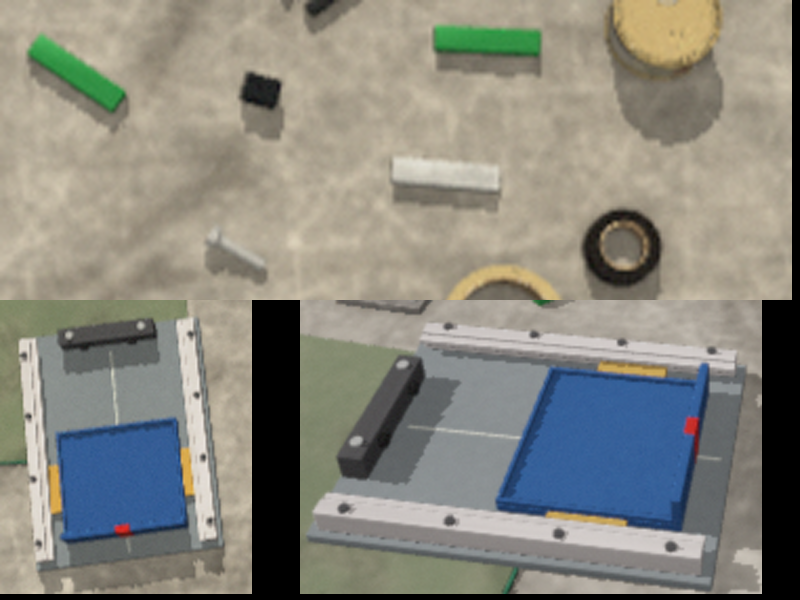

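The crop confirms it: the short bare-steel bar at top (395,238) is solid, and the rubber block and bolt lie nearby. The first bar estimate is about (0.552, -0.289), with its long axis about 8° off world y. The carriage mark is near (0.475, 0.211) and the jig yaw about +4°. I'll refine both from above with the wrist camera, jig first and then the bar.

```bash
cat >> h.py <<'E'
from scipy.spatial.transform import Rotation as Ro
def down(a):
    c,s=np.cos(a),np.sin(a); return Ro.from_matrix(np.array([[c,s,0],[s,-c,0],[0,0,-1.]])).as_rotvec()
E
python3 - <<'E'
from h import *
bot.goto([0.50,0.20,0.34],down(np.radians(94)))
c=snap("wrist","w1"); print(-c["R"].T@c["t"],c["R"].round(2).tolist(),c["fx"],bot.current_joints(),bot.current_clock())
bot.set_gripper(0.6)
bot.goto([0.54,-0.289,0.20],down(np.radians(-8)))
c=snap("wrist","w2"); print(-c["R"].T@c["t"],proj(c,[.553,-.289,.012]),bot.current_joints(),bot.current_clock())
cv2.imwrite("pics/w12.png",cv2.resize(np.vstack([load("w1")["pixels"],c["pixels"]]),None,fx=.625,fy=.625,interpolation=cv2.INTER_AREA))
E
```

```text
[0.41742543 0.19399535 0.50924753] [[-0.07, 1.0, 0.0], [0.95, 0.07, 0.29], [0.29, 0.02, -0.96]] 378.74671866138885 [ 1.57379449e-01  1.09237649e-02  1.51019635e+00  2.05518842e-04
  1.62100546e+00 -1.48442035e+00] 2.075
[ 0.55143314 -0.20758891  0.36996349] [333.35548298 208.4655561 ] [-6.86733161e-01  2.63874935e-01  1.50264226e+00  2.51091190e-04
  1.37431314e+00 -5.48997100e-01] 4.6667
```

View pics/w12.png

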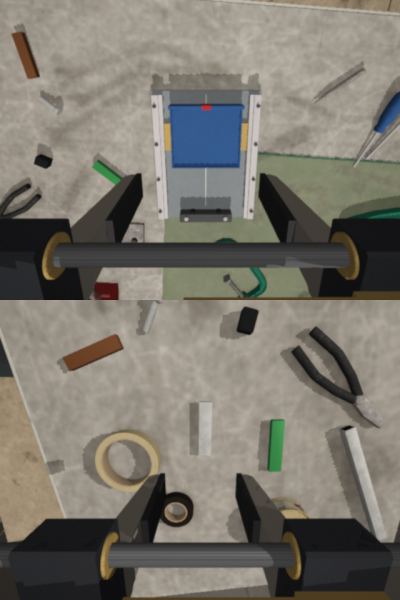

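Wrist views (half-scale mosaic). In w1 the carriage has its red mark at about (330,172) full-res, square between the rails. In w2 the steel bar is at about (328,205), with green to its right and the tape roll to its lower left. The tape and insulating roll are clear of a ±45 mm jaw. Measuring now.

Run:
```python
from h import *
w=load("w2"); h=cv2.cvtColor(w["pixels"],cv2.COLOR_BGR2HSV)
def big(m,box):
    x0,y0,x1,y1=box; k=np.zeros_like(m); k[y0:y1,x0:x1]=m[y0:y1,x0:x1]
    return max(cv2.findContours(k,cv2.RETR_EXTERNAL,cv2.CHAIN_APPROX_NONE)[0],key=cv2.contourArea)
def rect(c,q,z): return cv2.minAreaRect(np.array([ray(c,p[0],z)[:2]*1000 for p in q],np.float32))
for th in(165,180,195): print("bar",th,rect(w,big(cv2.inRange(h,(0,0,th),(180,45,255)),(295,140,360,270)),.012))
w=load("w1"); h=cv2.cvtColor(w["pixels"],cv2.COLOR_BGR2HSV)
q=big(cv2.inRange(h,(100,120,50),(125,255,255)),(250,150,400,280)); print("blue@.023",rect(w,q,.023))
ap=cv2.approxPolyDP(q,4,True)[:,0]; print([(p.tolist(),ray(w,p,.023)[:2].round(4).tolist(),ray(w,p,.044)[:2].round(4).tolist()) for p in ap])
q=big(cv2.inRange(h,(0,140,80),(8,255,255))|cv2.inRange(h,(172,140,80),(180,255,255)),(300,150,360,190)); M=cv2.moments(q); u=[M["m10"]/M["m00"],M["m01"]/M["m00"]]
print("red",u,cv2.boundingRect(q),ray(w,u,.044),ray(w,u,.035))
for z,n,box in((.03,"railL",(225,145,265,355)),(.03,"railR",(388,145,425,355))):
    k=cv2.inRange(h,(0,0,150),(180,40,255)); q=big(k,box); print(n,rect(w,q,z))
t=load("top0"); h=cv2.cvtColor(t["pixels"],cv2.COLOR_BGR2HSV)
for n,box in(("railL",(150,180,172,295)),("railR",(228,172,255,290))): print("top",n,rect(t,big(cv2.inRange(h,(0,0,190),(180,40,255)),box),.03))
a=cv2.resize(w["pixels"][130:370,220:450],None,fx=2.5,fy=2.5); cv2.imwrite("pics/jig.png",a)
```

```text
bar 165 ((556.6912231445312, -286.5184020996094), (122.96717071533203, 43.21989059448242), 81.3519287109375)
bar 180 ((550.1110229492188, -287.67120361328125), (82.72798156738281, 17.753040313720703), 83.70988464355469)
bar 195 ((555.1253051757812, -284.8757629394531), (5.885188102722168, 1.9256006479263306), 82.80839538574219)
blue@.023 ((540.5905151367188, 214.77328491210938), (137.67189025878906, 153.15802001953125), 4.0888800621032715)
[([270, 170], [0.4812, 0.1339], [0.4784, 0.1365]), ([276, 268], [0.6145, 0.1466], [0.606, 0.1486]), ([382, 267], [0.6026, 0.2919], [0.5946, 0.2877]), ([389, 169], [0.4691, 0.285], [0.4669, 0.2811]), ([338, 167], [0.4712, 0.22], [0.4689, 0.2189]), ([337, 177], [0.4839, 0.2198], [0.4811, 0.2187]), ([323, 177], [0.4852, 0.202], [0.4823, 0.2016]), ([320, 167], [0.4728, 0.1972], [0.4704, 0.1971])]
red [329.5, 170.96440129449837] (323, 167, 14, 9) [0.47439813 0.20897898 0.044     ] [0.47550024 0.20926884 0.035     ]
railL ((601.8843994140625, 106.52564239501953), (56.51969528198242, 298.94183349609375), 89.90789031982422)
railR ((581.6552734375, 323.9576721191406), (290.443115234375, 38.437355041503906), 4.256996154785156)
top railL ((584.1224365234375, 317.53125), (287.5260925292969, 26.5907039642334), 2.8826100826263428)
top railR ((602.6195678710938, 120.21719360351562), (282.680908203125, 20.297962188720703), 4.246033191680908)
```

View pics/jig.png

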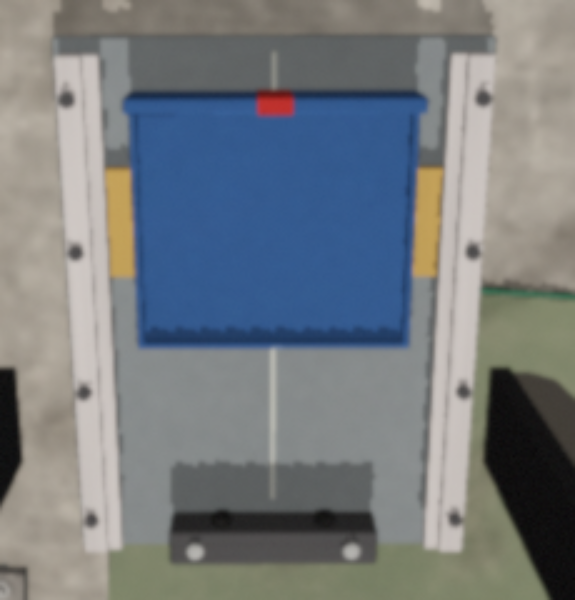

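The measurements agree:
- **Yaw:** 4.1–4.3°, from the rails and the tray.
- **Carriage origin:** about (0.540, 0.2143), with tray sides of 138×153 mm against the true 140×150 mm.
- **Rear mark:** about (0.471, 0.209).
- **Bar:** about (0.551, -0.288), long axis at 83°.

Grasping now.

Run:
```python
from h import *
r=down(np.radians(-7)); p=[.551,-.288]
bot.goto(p+[.06],r); bot.line_to(p+[.004],max_speed=.08); print(bot.current_ee_pos(),bot.current_contact_force())
bot.set_gripper(0.0,30); print("open",bot.current_opening(),bot.current_opening()*92)
bot.line_to(p+[.12],max_speed=.15); print(bot.current_opening()*92,bot.current_contact_force(),bot.current_clock())
a=np.radians(4.2); e=np.array([np.cos(a),np.sin(a)]); org=np.array([.540,.2143]); q=org+.004*e
bot.goto([*q,.14],down(a)); print(bot.current_joints().round(2) if hasattr(bot.current_joints(),'round') else bot.current_joints(),bot.current_clock())
c=snap("wrist","w3"); s=snap("side","s3"); cv2.imwrite("pics/held.png",np.hstack([cv2.resize(c["pixels"],(400,300)),cv2.resize(s["pixels"][150:420,120:480],(400,300))]))
```

```text
[ 0.55131659 -0.28825052  0.00431838] [-0.6991658   0.48906203  0.16779241]
open 0.21080864309152914 19.39439516442068
19.547668369484143 [-0.15093536  0.25424719 -0.73478814] 7.6833
[ 0.17  0.25  1.64 -0.    1.25  0.1 ] 9.5083
```

View pics/held.png

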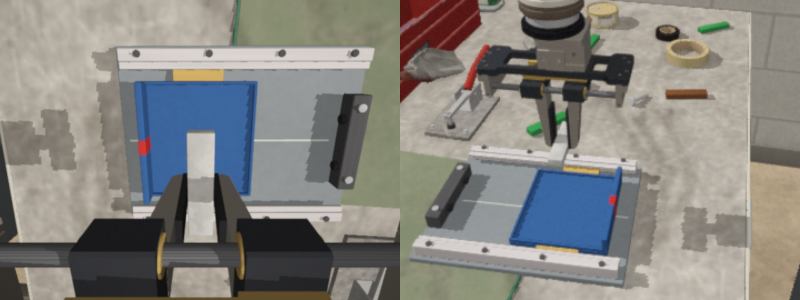

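Bar held (19.5 mm opening), centred over the tray. Placing it.

Run:
```python
from h import *
a=np.radians(4.2); e=np.array([np.cos(a),np.sin(a)]); q=np.array([.540,.2143])+.004*e
bot.line_to([*q,.04],max_speed=.15)
for z in(.028,.025,.0235,.0225):
    bot.line_to([*q,z],max_speed=.04); f=bot.current_contact_force()[2]; print(z,bot.current_ee_pos()[2],f)
    if f>4: break
bot.set_gripper(0.45); bot.line_to([*q,.13],max_speed=.15); print(bot.current_clock())
# retreat to behind, shut, see
b=np.array([.471,.209])-.06*e
bot.set_gripper(0.0,20)
bot.goto([*b,.13],down(a+np.pi/2)); print(bot.current_joints(),bot.current_clock())
t=snap("top","t4"); s=snap("side","s4"); w=snap("wrist","w4")
cv2.imwrite("pics/placed.png",np.hstack([cv2.resize(w["pixels"],(400,300)),cv2.resize(s["pixels"][220:420,120:386],(400,300),interpolation=cv2.INTER_CUBIC)]))
h=cv2.cvtColor(w["pixels"],cv2.COLOR_BGR2HSV); m=cv2.inRange(h,(0,140,80),(8,255,255))|cv2.inRange(h,(172,140,80),(180,255,255))
q=max(cv2.findContours(m,0,1)[0],key=cv2.contourArea); x,y,ww,hh=cv2.boundingRect(q); print("red",(x,y,ww,hh),ray(w,(x+ww/2,y+hh/2),.044),ray(w,(x+ww/2,y),.022))
```

```text
0.028 0.027786953857386602 -0.5957899679184346
0.025 0.024828832677341692 -1.0212775861808783
0.0235 0.023424358078039362 -1.7666374258127413
0.0225 0.022438816857096783 -1.6342590493841822
12.9917
[ 1.97509141e-01 -6.21359988e-02  1.99965565e+00  3.43585615e-05
  1.20352001e+00 -1.44571941e+00] 15.0833
red (320, 319, 2, 9) [0.475707   0.20882621 0.044     ] [0.48417998 0.20947011 0.022     ]
```

View pics/placed.png

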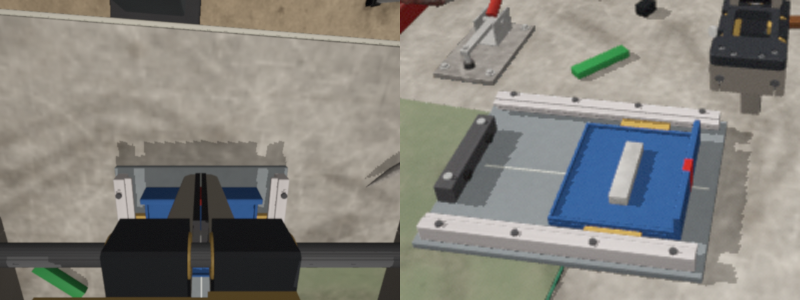

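The bar lies flat inside the tray, released, and the fingers line up with the red mark (y 0.2088–0.2095). I'll drop in behind the plate and push in steps while watching the force.

Run:
```python
from h import *
a=np.radians(4.2); e=np.array([np.cos(a),np.sin(a)]); m=np.array([.471,.209]); n=np.array([-e[1],e[0]])
P=lambda d:[*(m+d*e),.020]
bot.line_to([*(m-.045*e),.02],max_speed=.12); print(bot.current_contact_force())
f0=np.array(bot.current_contact_force())[:2]
def rd(d):
    f=np.array(bot.current_contact_force())[:2]-f0; p=np.array(bot.current_ee_pos())
    print(f"{d*1000:.0f} along {(p[:2]-m)@e*1000:.1f} F {-f@e:.1f} lat {f@n:.1f} t {bot.current_clock():.1f}"); return -f@e
bot.line_to(P(-.018),max_speed=.06); rd(-.018)
d=-.018
while d<.13:
    d+=.008 if d<.075 else .003
    bot.line_to(P(d),max_speed=.04); F=rd(d)
    if F>14: break
    if bot.current_clock()>40: break
s=snap("side","s5"); cv2.imwrite("pics/push.png",cv2.resize(s["pixels"][220:420,100:400],None,fx=2,fy=2,interpolation=cv2.INTER_CUBIC))
```

```text
[-0.57483147 -0.77872477  0.20542213]
-18 along -18.0 F -0.2 lat 0.8 t 16.9
-10 along -9.8 F -1.0 lat 1.1 t 17.3
-2 along -3.0 F 3.2 lat 0.5 t 17.6
6 along 6.0 F 0.6 lat 0.6 t 18.0
14 along 14.2 F 0.4 lat 0.6 t 18.3
22 along 22.2 F -0.1 lat 0.4 t 18.7
30 along 30.2 F -0.2 lat 1.9 t 19.0
38 along 38.2 F -0.2 lat -0.0 t 19.4
46 along 46.2 F 0.4 lat 1.1 t 19.7
54 along 54.2 F 0.8 lat 1.3 t 20.1
62 along 62.2 F 1.1 lat 1.2 t 20.4
70 along 70.3 F 0.9 lat 2.2 t 20.8
78 along 78.2 F 0.3 lat 0.8 t 21.1
81 along 80.6 F 3.4 lat 0.3 t 21.4
84 along 83.9 F 2.3 lat -0.0 t 21.6
87 along 87.0 F 2.9 lat 0.1 t 21.9
90 along 90.1 F 3.3 lat 0.4 t 22.1
93 along 92.9 F 3.2 lat 0.6 t 22.4
96 along 93.1 F 14.2 lat 0.0 t 22.6
```

View pics/push.png

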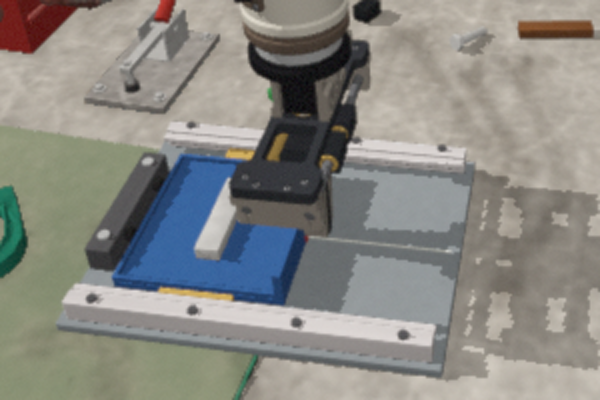

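The carriage stopped dead at 93.1 mm with 14 N, straight (no lateral force), and looks to be at the buffers. I'll press slightly more to tell a stop from a jam, then retreat and measure.

Run:
```python
from h import *
a=np.radians(4.2); e=np.array([np.cos(a),np.sin(a)]); m=np.array([.471,.209])
for d in(.098,.100):
    bot.line_to([*(m+d*e),.02],max_speed=.03); bot.hold(.2); f=np.array(bot.current_contact_force()); print(d,(np.array(bot.current_ee_pos())[:2]-m)@e*1000,f)
    if np.linalg.norm(f)>24: break
bot.line_to([*(m+.03*e),.02],max_speed=.1); bot.line_to([*(m+.0*e),.15],max_speed=.15)
bot.goto([.36,.0,.33],down(a+np.pi/2)); print(bot.current_clock(),bot.current_contact_force())
t=snap("top","t6"); s=snap("side","s6"); 
o=np.zeros((600,800,3),np.uint8)
A=cv2.resize(t["pixels"][165:300,145:265],None,fx=4.2,fy=4.2,interpolation=cv2.INTER_CUBIC)[:600,:400]; B=cv2.resize(s["pixels"][270:410,125:345],(400,255),interpolation=cv2.INTER_CUBIC)
o[:A.shape[0],:A.shape[1]]=A; o[:255,400:]=B; cv2.imwrite("pics/fin.png",o)
for n,t in(("before",load("top0")),("after",t)):
    h=cv2.cvtColor(t["pixels"],cv2.COLOR_BGR2HSV); k=cv2.inRange(h,(100,120,60),(125,255,255)); k[:,:160]=0;k[:,250:]=0;k[:165]=0;k[290:]=0
    q=max(cv2.findContours(k,0,1)[0],key=cv2.contourArea); print(n,cv2.minAreaRect(np.array([ray(t,p[0],.023)[:2]*1000 for p in q],np.float32)))
```

```text
0.098 93.12978782269008 [-20.86514737  -3.16010551  16.69676301]
26.125 [ 0.59260417  0.93589383 -0.78230452]
before ((541.0726928710938, 216.0617218017578), (138.56365966796875, 152.91604614257812), 4.199051380157471)
after ((644.1234741210938, 223.82456970214844), (141.7985382080078, 152.66578674316406), 4.580659866333008)
```

View pics/fin.png

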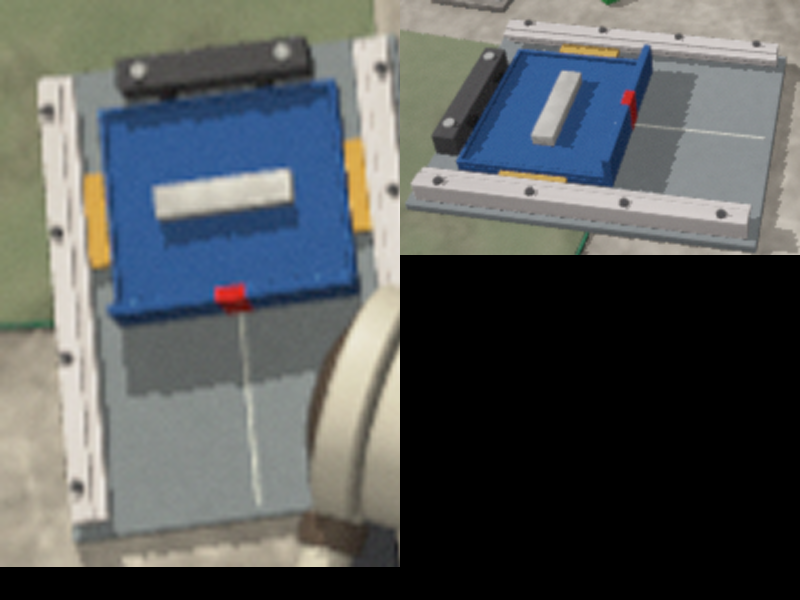

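The bar is flat in the tray, and the carriage touches the buffers and is square to the track. Its measured centre of (0.644, 0.224) matches the predicted home of (0.643, 0.223). The robot is clear, so I'm handing in.

```bash
python3 -c "
from workcell import bot
bot.job_done(); print(bot.current_clock())"
```

```text
the job is handed in; nothing more can be done
the job is handed in; nothing more can be done
```

I loaded the short steel bar flat in the carriage tray and let go of it. I then pushed the carriage at the red mark, straight along the track, until it was home. The job was handed in at about 26 s of the 54 s allowed, with the arm clear of everything. Eight pictures were viewed.

**Last checks**
- **At the stop:** the carriage stopped dead at 93.1 mm of finger travel past the mark's start, and did not move when I pressed on to about 21 N along the track. Sideways force was near zero while pushing.
- **Position:** the top camera puts the carriage centre at (0.644, 0.224), against a home of (0.643, 0.223) worked out from the rails. It moved about 103 mm, within the 100–125 mm given. The final picture shows it touching the buffers, with the bar still flat in the tray.

**Readings that did not fit**
- **Upward force:** the force reading also showed about 17 N upward during the last press. I took this as friction against the plate. It was gone after I backed off.
- **Yaw:** carriage yaw read 4.6° after the push, against 4.2° before. That is within the pixel error of the measurement.
- **Push force:** the readings between push steps were 0–3 N, below the stated 4–10 N. They were taken with the arm at rest.

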